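Close a sample jar with its double lid and take the outer cover back off

TASK

Close the open sample jar with the double lid: lift the two nested lids together by the bridge handle of the outer one and lower them gently into the jar's mouth until the inner lid is fully seated. Then turn the outer lid about a sixth of a turn anticlockwise (seen from above) to unlock it, lift it off alone so that a label can be stuck on the inner lid, which must stay fully seated and must not be touched by the fingers, and finish while still holding the outer lid level and still over the jar, about 10 cm clear of it. Leave the jar standing where it is and disturb none of the things around.

Things in the scene. Friction and masses are not known exactly. Their poses are not given: they have to be found in the camera images.
- outer_lid: Outer lid of the double lid: plain steel cap 84 mm across, 44.5 mm high with its handle, 0.12 kg. Origin on its axis at the skirt's bottom edge, z up, x along the handle bar. Skirt 14.5 mm high; on its flat top a bridge handle: bar 66 long (x) x 14 wide (y) x 14 mm high on two posts, 16 mm free under the bar. Starts locked on the inner lid; the pair stands on the table, 57.5 mm high in all.
- handle (a point): Centre of the outer lid's handle bar, on the lid's axis, 37.5 mm above the outer lid's origin and 23 mm above the cap's flat top; axes as the outer lid's. Grip here across the bar's 14 mm width (along y).
- inner_lid: Inner lid, hidden under the outer one at the start: steel, 85 mm across, 24.5 mm high, 0.20 kg. Origin at the centre of its underside, z up. A tapered plug 71 mm across (63 mm at its foot), 9 mm deep, enters the jar; a flange 85 mm across above it rests on the jar's rim when seated (origin then 60 mm above the jar's). Only friction keeps it from turning in the jar.
- bayonet (a point): Centre of the inner lid's flat top, 24.5 mm above its origin, same axes. Three lugs in the outer lid hook under three tabs here. Turn of the outer lid on the inner, anticlockwise from above: 0 with x axes in line (starts within 5 degrees, locked); stops at -9 and +68; free to lift straight off from 35 degrees on.
- skirt (a point): Centre of the outer lid's skirt edge (the outer lid's origin). Nested and resting it lies 13 mm above the inner lid's origin; while the pair hangs from the handle 17 mm, as the lugs have 4 mm of vertical play. The outer lid turns most freely when not pressed down, raised 1 to 3 mm within this play.
- open_jar: The open sample jar, the only one without a lid: round, pale grey metal, 89 mm across, 69 mm high, 0.30 kg, standing loose on the table. Origin at the centre of its underside, z up. Mouth about 75 mm across inside (2 mm clearance round the plug). A small bread roll, 31 mm high, lies inside, well below the lid.
- jar_mouth (a point): Centre of the open jar's mouth, in the plane of the rim, 69 mm above the table.
- closed_jar_2: A closed sample jar near the work (bystander): 89 mm across, about 105 mm high with its lid and tag; origin at the centre of its underside.
- closed_jar_5: Another closed sample jar (bystander), same sizes; origin at the centre of its underside.
- tags: Stack of cut tags (bystander), 47 x 33 x 10 mm, flat on the table; origin at the centre of its underside.
- marker: Marker pen lying on the table (bystander), 135 mm long (its y), 17 mm thick; origin at the centre of its underside.
Things that resemble listed ones, but are neither listed nor needed, are in the scene too. Leave any green or red look-alike of the outer_lid alone.

How it is judged:
By the outcome, as a careful person would: the job done as asked, in the order asked, and still so for the second after the job is handed in, while the arm keeps its last pose, push and grip.
It also fails if it takes over 48 s, if anything falls off the work surface, if the arm or the gripper's body presses on something with over 40 N, if the wrist force passes 120 N, or if a joint passes its speed limit or range.

ROBOT

A 7-joint arm with a two-finger parallel gripper is mounted at the origin on a cart in front of the work surface, level with it; the furniture and walls round the work are solid. World frame = base frame: x ahead of the robot, y to its left, z up, the work surface at z = 0. Lengths are in m, angles in degrees, forces in N, time in s.
With the tool pointing down it reaches from about 0.425 to 0.875 m from the base axis. Payload 4.7 kg.
Tool frame: the origin (TCP) lies on the mounting face of the last link; the fingertips stand 182 mm ahead of it and the grasp point (between the pads) lies env.grip_depth ahead of it (env.grip_depth is the distance from the TCP to the grasp point, in m); x points along the fingers, y is the direction in which the jaws open and shut, and the axes are right-handed (so a half turn about x gives the same grasp; the last joint's range is limited). The gripper opens to 87 mm and grips with 3 to 60 N. Pads are 19 mm wide; open, the fingers measure 117 mm over their backs; the gripper's body (75 mm by 190 mm) begins 51 mm behind the grasp point.
Start: joints at [-71.786, 18.392, -4.016, 83.108, 1.295, 78.541, -3.26], TCP at [0.194, 0.62, 0.405] pointing down, gripper open.
Joint ranges: [-163.93, 163.93], [-17.29, 119.83], [-79.2, 71.16], [3.27, 140.29], [-89.18, 269.18], [5.43, 117.66], [-154.24, 154.24]. Speed limits (degrees/s): [147.25, 147.25, 180, 180, 180, 180, 180].

INTERFACE

Orientations are given as [roll, pitch, yaw] about the fixed x, y, z axes, in that order (R = Rz(yaw) Ry(pitch) Rx(roll)).
In Python, from cell import sensors, viewer, env gives the robot as it stands.
- The arm moves only by the tool carry_out, never from a script. Its argument "moves" is a list of rows, each a list of 4 numbers: the shift along the world's x, y, z in cm, then the turn about the world's z in rad. In form: [[tx, ty, tz, spin], ...]. A call has 1 to 12 rows; each row shifts and turns the pose as measured when the row begins; what a row does not reach is not made up. A row lasts 1/10 s, in which the tool goes at most 50 mm and 8.59 degrees, less where a joint would pass 70% of its speed; a pose out of reach is approached as far as the arm can. A call with a gripper value outside its range is refused whole. "hand" is the finger opening in cm, from 0 to 8.7, set as the call begins (left out, the last holds). The fingers move at their own pace and stop on an object; "force" is the grip in N (left out, the last holds). Time passes only in rows, so rows that do not move let the fingers close. It gives the time, the measured TCP pose, the force and the opening at its end, in the units of the state.
- sensors.get_obs(): the state, without advancing time (a new reading comes with each control period).
- viewer.read_camera(name): name is "side" or "top"; returns the picture (420x560x3 uint8, red, green, blue); there is no depth.
- viewer.camera_model(name): a dict with "K" (3x3 intrinsics, pixels), "dist_coeffs" ([k1, k2, p1, p2, k3] as OpenCV has them; the pictures are not rectified), "extrinsics" (4x4, takes a point from world to camera coordinates). Camera axes: x right, y down, z forward; pixel columns grow to the right and rows downward; lengths in m; the calibration is good to about 2 mm. A picture is of the moment at which its call begins. camera_model takes no time and is no camera call.
- env.sign_off(): hands the job in, once; it reports no verdict.
The state is a dict: "time_s": time; "qpos": joint angles; "joint_velocities": joint speeds; "effort": joint torques, N m; "tool_pos": TCP position; "tool_rot": TCP orientation; "force": force on the tool from outside, world axes, zero at the start; "wrist_torque": the same for the moment, N m; "grip_width": finger opening in m.
Only numpy, scipy, OpenCV 4.12 (cv2) and the standard library are available. Lean on these libraries where they do the work, as an engineer would, in place of code of your own. Each camera call takes 0.05 s, during which the arm holds its last target. There are 200 camera calls.

## Working session

There is one attempt and no reset: what is moved stays moved. The work goes in short steps, Python scripts to look and compute and a tool call to move; the robot and the scene stay as the last step left them, time stands still between calls to the robot, and variables do not carry over. Pictures are saved under pics/ and viewed, about 8 in all and at most 12, crops included, and the job is handed in when it is done.

Besides the shell and the picture viewer there is one more tool, called after "Emit:" as name([rows], argument=value, ...), one row to a line, values as JSON. carry_out: Moves the arm, as the interface text tells. Its arguments: {"type":"object","properties":{"moves":{"type":"array"},"hand":{"type":"number"},"force":{"type":"number"}},"required":["moves"]}

```bash
mkdir -p pics
python3 - <<'E'
from cell import sensors, viewer, env
import cv2,numpy as np
o=sensors.get_obs();print({k:np.round(v,3).tolist() for k,v in o.items()},env.grip_depth)
for n in("top","side"):
    im=viewer.read_camera(n);cv2.imwrite(f"pics/{n}0.png",im[:,:,::-1])
    m=viewer.camera_model(n);print(n,{k:np.round(v,4).tolist() for k,v in m.items()})
E
```

```text
{'time_s': 0.0, 'qpos': [-71.786, 18.438, -4.016, 83.175, 1.295, 78.54, -3.261], 'joint_velocities': [-0.036, -0.015, 0.07, -0.076, 0.078, 0.034, 0.079], 'effort': [0.0, -49.13, -0.404, -31.252, -0.064, 0.044, 0.0], 'tool_pos': [0.194, 0.62, 0.404], 'tool_rot': [-87.073, 89.892, -104.478], 'force': [0.477, -0.4, 0.219], 'wrist_torque': [0.016, 0.007, 0.053], 'grip_width': 0.087} 0.1635
top {'K': [[462.4305, 0.0, 280.146], [0.0, 462.4305, 212.4335], [0.0, 0.0, 1.0]], 'dist_coeffs': [-0.1526, 0.0, 0.0, 0.0, 0.0], 'extrinsics': [[0.0116, -0.9999, 0.0088, 0.2611], [-0.9994, -0.0119, -0.0331, 0.5191], [0.0332, -0.0084, -0.9994, 1.0751], [0.0, 0.0, 0.0, 1.0]]}
side {'K': [[423.6767, 0.0, 280.2033], [0.0, 423.6767, 207.3615], [0.0, 0.0, 1.0]], 'dist_coeffs': [-0.0113, 0.0, 0.0, 0.0, 0.0], 'extrinsics': [[0.8717, -0.4894, -0.0243, -0.3094], [-0.2084, -0.3253, -0.9224, 0.2808], [0.4435, 0.8091, -0.3855, 0.462], [0.0, 0.0, 0.0, 1.0]]}
```

View pics/top0.png

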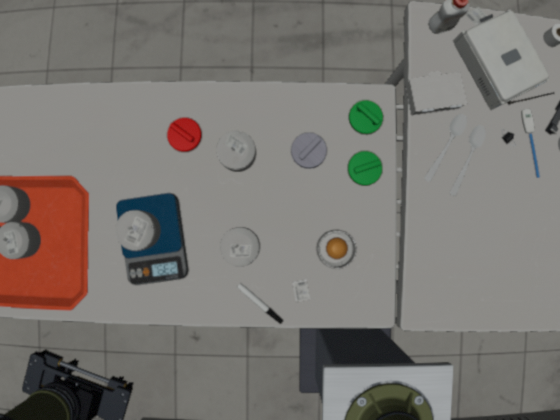

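View pics/side0.png

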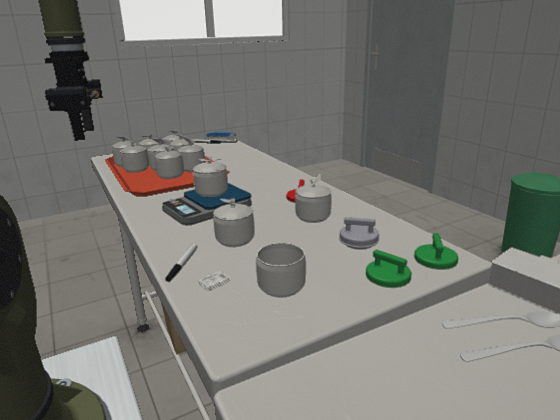

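The steel lid is at top (309,150) and side (359,232). Its look-alikes are green at top (366,117) and (365,168), and red at (184,134). Only the grey one is plain steel. The open jar, with the roll inside and no lid, is at top (336,248) and side (281,270). I'll confirm both in one crop with a first fit overlaid.

```bash
cat > h.py <<'E'
import cv2,numpy as np
from cell import sensors, viewer, env
def model(n):
    m=viewer.camera_model(n);return np.array(m["K"]),np.array(m["dist_coeffs"]),np.array(m["extrinsics"])
def proj(n,P):
    K,d,E=model(n);return cv2.projectPoints(np.asarray(P,float).reshape(-1,3),cv2.Rodrigues(E[:3,:3])[0],E[:3,3],K,d)[0][:,0]
def unproj(n,uv,z):
    K,d,E=model(n);p=cv2.undistortPoints(np.asarray(uv,float).reshape(-1,1,2),K,d)[:,0]
    r=np.c_[p,np.ones(len(p))]@E[:3,:3];c=-E[:3,:3].T@E[:3,3]
    return c+r*((z-c[2])/r[:,2])[:,None]
def circ(x,y,z,r):
    a=np.linspace(0,2*np.pi,73);return np.c_[x+r*np.cos(a),y+r*np.sin(a),0*a+z]
def bar(x,y,z,yaw,L=.066,W=.014):
    c,s=np.cos(yaw),np.sin(yaw);q=np.array([[-L,-W],[L,-W],[L,W],[-L,W],[-L,-W]])/2
    return np.c_[x+q[:,0]*c-q[:,1]*s,y+q[:,0]*s+q[:,1]*c,0*q[:,0]+z]
def crop(im,n,box,curves,k):
    x0,y0,x1,y1=box;o=cv2.resize(im[y0:y1,x0:x1,::-1],None,fx=k,fy=k,interpolation=cv2.INTER_CUBIC)
    for P,col in curves:
        p=((proj(n,P)-[x0,y0]+.5)*k*8).astype(int);cv2.polylines(o,[p.reshape(-1,1,2)],False,col,1,cv2.LINE_AA,3)
    return o
E
python3 - <<'E'
from h import *
L=unproj("top",[[309,150]],.03)[0];J=unproj("top",[[336,248]],.069)[0]
h=unproj("top",[[299,158],[319,141]],.0575);d=h[1]-h[0];yaw=np.arctan2(d[1],d[0])
print(L,J,np.degrees(yaw),np.linalg.norm(d))
t=cv2.imread("pics/top0.png")[:,:,::-1];s=cv2.imread("pics/side0.png")[:,:,::-1]
G=(0,0,255);B=(255,0,0)
def cur():return [(circ(L[0],L[1],.013,.0425),G),(circ(L[0],L[1],.0275,.042),B),(bar(L[0],L[1],.0575,yaw),G),(circ(J[0],J[1],.069,.0445),G),(circ(J[0],J[1],0,.0445),B)]
a=crop(t,"top",(280,120,380,280),[],3.7);a2=crop(t,"top",(280,120,380,280),cur(),3.7)
cv2.imwrite("pics/c1.png",np.hstack([a,a2]))
b=crop(s,"side",(240,200,400,310),cur(),5);cv2.imwrite("pics/c2.png",b)
E
```

```text
[0.66044306 0.20232317 0.03      ] [0.43672606 0.14324215 0.069     ] -48.69311648983091 0.05971013650944801
```

View pics/c1.png

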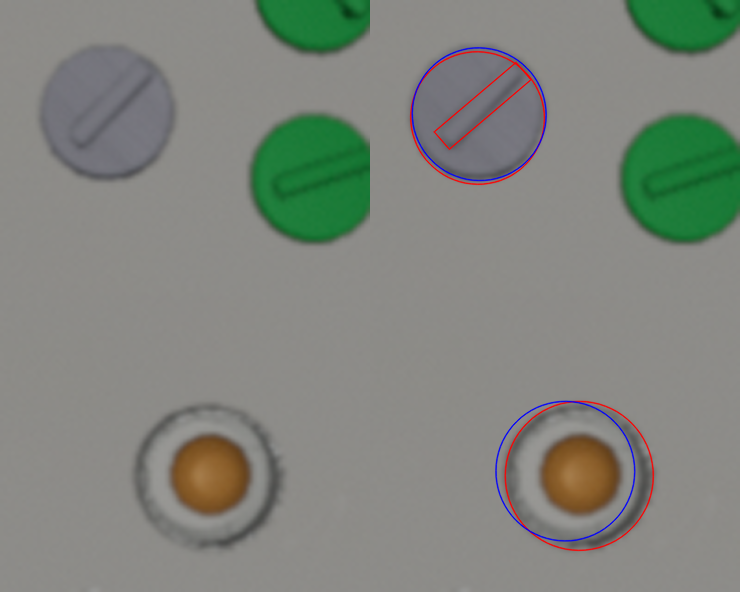

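View pics/c2.png

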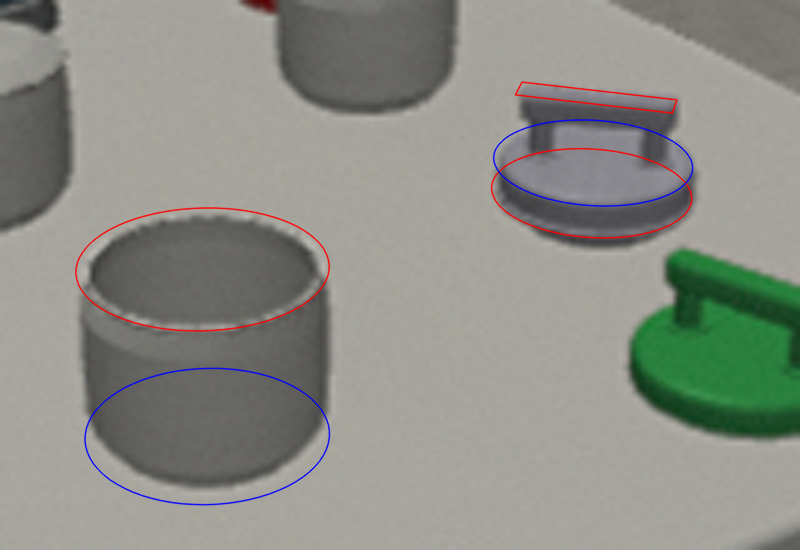

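The crops confirm it: the lid at top (309,149) is plain steel with a bridge handle, and the jar at top (336,248) is open. The rough fit is a few pixels off in the side view, so I'll refine it with an edge fit in each view.

```bash
cat >> h.py <<'E'
from scipy.optimize import differential_evolution
from scipy.ndimage import map_coordinates
def gradmag(im):
    g=cv2.GaussianBlur(im.astype(np.float32),(0,0),.8)
    return np.sqrt(sum(cv2.Sobel(g[...,i],5,1,0)**2+cv2.Sobel(g[...,i],5,0,1)**2 for i in range(3)))
def fit(n,gm,curves,bounds):
    def f(p):
        v=0
        for P in curves(p):
            P=np.vstack([np.linspace(a,b,4)[:-1] for a,b in zip(P[:-1],P[1:])]) if len(P)>10 else np.vstack([np.linspace(a,b,40) for a,b in zip(P[:-1],P[1:])])
            uv=proj(n,P);v-=map_coordinates(gm,[uv[:,1],uv[:,0]],order=1).mean()
        return v
    r=differential_evolution(f,bounds,seed=1,popsize=12,maxiter=60,tol=1e-6);return r.x,r.fun
E
python3 - <<'E'
from h import *
jb=[(.42,.45),(.13,.16)];lb=[(.64,.68),(.185,.22)];yb=[(-1.05,-.6)]
for n in("top","side"):
    gm=gradmag(cv2.imread(f"pics/{n}0.png"))
    for name,c,b in [("rim",lambda p:[circ(p[0],p[1],.069,p[2])],jb+[(.040,.0455)]),
        ("mouth",lambda p:[circ(p[0],p[1],.069,p[2])],jb+[(.035,.0395)]),
        ("cap",lambda p:[circ(p[0],p[1],.0275,p[2])],lb+[(.040,.044)]),
        ("bar",lambda p:[bar(p[0],p[1],.0575,p[2])],lb+yb),
        ("barbot",lambda p:[bar(p[0],p[1],.0435,p[2])],lb+yb)]:
        x,f=fit(n,gm,c,b);print(n,name,np.round(x,4),round(f,1),np.degrees(x[2]).round(1) if "bar" in name else "")
E
```

```text
top rim [0.4339 0.1404 0.0407] -146.7 Traceback (most recent call last):
  File "<stdin>", line 10, in <module>
  File "h.py", line 33, in fit
    r=differential_evolution(f,bounds,seed=1,popsize=12,maxiter=60,tol=1e-6);return r.x,r.fun
    return fun(*args, **kwargs)
    ret = solver.solve()
    next(self)
    ~~~~^^^^^^
    energy = self.func(parameters)
    return self.f(x, *self.args)
           ~~~~~~^^^^^^^^^^^^^^^
  File "h.py", line 31, in f
    uv=proj(n,P);v-=map_coordinates(gm,[uv[:,1],uv[:,0]],order=1).mean()
  File "h.py", line 6, in proj
    K,d,E=model(n);return cv2.projectPoints(np.asarray(P,float).reshape(-1,3),cv2.Rodrigues(E[:3,:3])[0],E[:3,3],K,d)[0][:,0]
          ~~~~~^^^
  File "h.py", line 4, in model
    m=viewer.camera_model(n);return np.array(m["K"]),np.array(m["dist_coeffs"]),np.array(m["extrinsics"])
ValueError: time passes only in moves, steps and waits
```

```bash
sed -i 's/^def model/import functools\n@functools.cache\ndef model/' h.py
cat > fit0.py <<'E'
from h import *
jb=[(.42,.45),(.13,.16)];lb=[(.64,.68),(.185,.22)];yb=[(-1.05,-.6)]
for n in("top","side"):
    gm=gradmag(cv2.imread(f"pics/{n}0.png"))
    for name,c,b in [("rim",lambda p:[circ(p[0],p[1],.069,p[2])],jb+[(.040,.0455)]),
        ("mouth",lambda p:[circ(p[0],p[1],.069,p[2])],jb+[(.035,.0395)]),
        ("cap",lambda p:[circ(p[0],p[1],.0275,p[2])],lb+[(.040,.044)]),
        ("bar",lambda p:[bar(p[0],p[1],.0575,p[2])],lb+yb),
        ("barbot",lambda p:[bar(p[0],p[1],.0435,p[2])],lb+yb)]:
        x,f=fit(n,gm,c,b);print(n,name,np.round(x,4),round(f,1),np.degrees(x[2]).round(1) if "bar" in name else "")
E
python3 fit0.py; python3 -c "
from cell import sensors;print(sensors.get_obs()['time_s'])"
```

```text
top rim [0.4339 0.1404 0.0407] -146.7 
top mouth [0.4263 0.1388 0.035 ] -169.2 
top cap [0.6608 0.2032 0.0434] -130.0 
top bar [ 0.6441  0.2045 -0.6443] -83.8 -36.9
top barbot [ 0.6462  0.2039 -0.6413] -83.8 -36.7
side rim [0.4365 0.1419 0.04  ] -259.8 
side mouth [0.4364 0.1423 0.039 ] -275.4 
side cap [0.6585 0.2001 0.04  ] -216.1 
side bar [ 0.6496  0.188  -0.746 ] -266.7 -42.7
side barbot [ 0.6692  0.2095 -0.7055] -283.2 -40.4
0.1
```

Emit:
carry_out([
  [3.6,-3.2,0,-0.037],
  [3.6,-3.2,0,-0.037],
  [3.6,-3.2,0,-0.037],
  [3.6,-3.2,0,-0.037],
  [3.6,-3.2,0,-0.037],
  [3.6,-3.2,0,-0.037],
  [3.6,-3.2,0,-0.037],
  [3.6,-3.2,0,-0.037],
  [3.6,-3.2,0,-0.037],
  [3.6,-3.2,0,-0.037],
  [3.6,-3.2,0,-0.037],
  [3.6,-3.2,0,-0.037],
], hand=6)

```text
time_s: 1.3
tool_pos: [0.6286, 0.2245, 0.3976]
tool_rot: [-134.5, 89.3, -177.1]
force: [0.3, 0.2, -0.4]
grip_width: 0.0602
```

```bash
cat >> h.py <<'E'
def state():
    from scipy.spatial.transform import Rotation as Ro
    o=sensors.get_obs();R=Ro.from_euler("xyz",o["tool_rot"],degrees=True).as_matrix()
    g=np.array(o["tool_pos"])+R[:,0]*env.grip_depth
    print("t",round(o["time_s"],2),"tcp",np.round(o["tool_pos"],4),"grasp",np.round(g,4),"jaw",np.degrees(np.arctan2(R[1,1],R[0,1])).round(1),"fing",np.round(R[:,0],3),"F",np.round(o["force"],1),"w",round(o["grip_width"],4),"q",np.round(o["qpos"],0))
    return g,R
E
python3 - <<'E'
from h import *
state()
gm=gradmag(cv2.imread("pics/top0.png"))
for z in(.0575,.0435):
  x,f=fit("top",gm,lambda p:[bar(p[0],p[1],z,p[2])],[(.657,.664),(.199,.206),(-.95,-.6)]);print(x,np.degrees(x[2]),f)
gm=gradmag(cv2.imread("pics/side0.png"))
x,f=fit("side",gm,lambda p:[bar(p[0],p[1],.0575,p[2])],[(.652,.664),(.195,.206),(-.95,-.6)]);print(x,np.degrees(x[2]),f)
E
```

```text
t 1.3 tcp [0.6286 0.2245 0.3976] grasp [0.6267 0.2244 0.2341] jaw 47.3 fing [-0.012 -0.001 -1.   ] F [ 0.3  0.2 -0.4] w 0.0602 q [-35.  21.  18.  81.  -7.  79.  30.]
[ 0.66235589  0.19900001 -0.71684598] -41.07224903592676 -75.19476318359375
[ 0.66399999  0.199      -0.71998681] -41.25220541145346 -66.975830078125
[ 0.65546428  0.19500003 -0.71471352] -40.95006826097375 -241.5050506591797
```

Emit:
carry_out([
  [1.7,-1.1,-2,0],
  [1.7,-1.1,-3,0],
  [0,0,-3,0],
  [0,0,-2,0],
  [0,0,-1.5,0],
  [0,0,0,0],
  [0,0,0,0],
])

```text
time_s: 2.0
tool_pos: [0.6689, 0.1893, 0.2757]
tool_rot: [-98.6, 89.2, -142.3]
force: [-0.2, 0.1, -0.0]
grip_width: 0.0599
```

```bash
cat > look.py <<'E'
import sys
from h import *
def shot(tag):
    r={}
    for n in("top","side"):
        r[n]=viewer.read_camera(n);cv2.imwrite(f"pics/{n}{tag}.png",r[n][:,:,::-1])
    return r
if __name__=="__main__":
    g,R=state();im=shot(sys.argv[1])
    # finger tips footprint at tip height & lid model
    L=(.660,.2015)
    cv=[(circ(*L,.0275,.042),(255,0,0)),(bar(*L,.0575,np.radians(-42)),(0,0,255)),(np.array([g,g+R[:,0]*.0185]),(0,255,0)),(np.array([g+R[:,1]*.03,g-R[:,1]*.03]),(0,255,0))]
    a=crop(im["top"],"top",(260,100,360,200),cv,4);b=crop(im["side"],"side",(310,150,410,250),cv,4)
    cv2.imwrite(f"pics/v{sys.argv[1]}.png",np.hstack([a,b]))
E
python3 look.py 1
```

```text
t 2.0 tcp [0.6689 0.1893 0.2757] grasp [0.6671 0.1879 0.1122] jaw 46.3 fing [-0.011 -0.008 -1.   ] F [-0.2  0.1 -0. ] w 0.0599 q [-31.  29.  18.  85.  -9.  68.  34.]
```

View pics/v1.png

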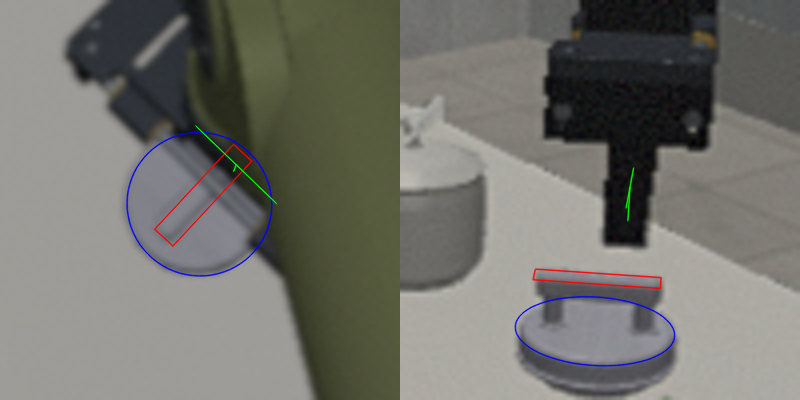

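The view shows the gripper above and beside the lid, with the lid in the right crop at about (598,330). The tool overshot by 7 mm in x and 14 mm in y, so I'll correct that and then descend.

Emit:
carry_out([
  [-0.7,1.35,0,0.02],
  [0,0,0,0],
  [0,0,0,0],
])

```text
time_s: 2.4
tool_pos: [0.6619, 0.2056, 0.28]
tool_rot: [-90.0, 89.6, -132.4]
force: [0.2, -0.5, -0.3]
grip_width: 0.0602
```

```bash
python3 -c "
from h import *;state()"
```

```text
t 2.4 tcp [0.6619 0.2056 0.28  ] grasp [0.6611 0.2047 0.1165] jaw 47.7 fing [-0.005 -0.005 -1.   ] F [ 0.2 -0.5 -0.3] w 0.0602 q [-32.  29.  17.  85.  -9.  68.  34.]
```

Emit:
carry_out([
  [-0.1,-0.3,-1.5,0],
  [0,0,-1.5,0],
  [0,0,-1.2,0],
  [0,0,-0.8,0],
  [0,0,-0.2,0],
])

```text
time_s: 2.9
tool_pos: [0.6602, 0.2022, 0.2233]
tool_rot: [-90.5, 89.6, -132.8]
force: [-0.0, 0.3, 0.1]
grip_width: 0.0602
```

```bash
python3 -c "
from h import *;state()"
```

```text
t 2.9 tcp [0.6602 0.2022 0.2233] grasp [0.6593 0.2012 0.0598] jaw 47.7 fing [-0.005 -0.006 -1.   ] F [-0.   0.3  0.1] w 0.0602 q [-32.  31.  17.  88. -10.  62.  35.]
```

Emit:
carry_out([
  [0,0,-0.5,0],
  [0,0,-0.2,0],
  [0,0,0,0],
])

```text
time_s: 3.2
tool_pos: [0.6602, 0.2018, 0.2147]
tool_rot: [-92.7, 89.5, -135.1]
force: [-0.8, -0.1, 0.1]
grip_width: 0.0599
```

```bash
python3 -c "
from h import *;state()"
```

```text
t 3.2 tcp [0.6602 0.2018 0.2147] grasp [0.6592 0.2007 0.0512] jaw 47.7 fing [-0.006 -0.006 -1.   ] F [-0.8 -0.1  0.1] w 0.0599 q [-32.  32.  17.  88. -10.  62.  35.]
```

Emit:
carry_out([
  [0,0,0,0],
  [0,0,0,0],
  [0,0,0,0],
  [0,0,0,0],
  [0,0,0,0],
  [0,0,0,0],
], hand=0, force=30)

```text
time_s: 3.8
tool_pos: [0.661, 0.2021, 0.2167]
tool_rot: [-79.9, 89.7, -122.3]
force: [0.8, 1.1, 0.5]
grip_width: 0.02
```

```bash
python3 -c "
from h import *;state()"
```

```text
t 3.8 tcp [0.661  0.2021 0.2167] grasp [0.6605 0.2013 0.0532] jaw 47.7 fing [-0.003 -0.005 -1.   ] F [0.8 1.1 0.5] w 0.02 q [-32.  32.  17.  88. -10.  62.  35.]
```

Emit:
carry_out([
  [0,0,-0.2,0],
  [0,0,0,0],
  [0,0,0,0],
  [0,0,0,0],
])

```text
time_s: 4.2
tool_pos: [0.6616, 0.2028, 0.2159]
tool_rot: [-56.3, 89.8, -98.6]
force: [-0.1, -0.5, 1.5]
grip_width: 0.0135
```

```bash
python3 -c "
from h import *;state()"
```

```text
t 4.2 tcp [0.6616 0.2028 0.2159] grasp [0.6615 0.2022 0.0524] jaw 47.7 fing [-0.001 -0.003 -1.   ] F [-0.1 -0.5  1.5] w 0.0135 q [-32.  32.  17.  88. -10.  61.  35.]
```

Emit:
carry_out([
  [0,0,0.5,0],
  [0,0,0.8,0],
  [0,0,2,0],
  [0,0,3,0],
  [0,0,3,0],
  [0,0,1,0],
  [0,0,0,0],
])

```text
time_s: 4.9
tool_pos: [0.6583, 0.2012, 0.3179]
tool_rot: [-102.6, 89.1, -144.9]
force: [0.7, -0.6, -4.1]
grip_width: 0.0136
```

```bash
python3 -c "
from h import *;state()"
```

```text
t 4.9 tcp [0.6583 0.2012 0.3179] grasp [0.6563 0.1998 0.1544] jaw 47.6 fing [-0.012 -0.009 -1.   ] F [ 0.7 -0.6 -4.1] w 0.0136 q [-32.  27.  18.  83.  -8.  72.  34.]
```

Emit:
carry_out([
  [-1,-0.3,0.3,0],
  [-2,-0.5,0.2,0],
  [-2.5,-0.7,0,0],
  [-2.5,-0.7,0,0],
  [-2.5,-0.7,0,0],
  [-2.5,-0.7,0,0],
  [-2.5,-0.7,0,0],
  [-2,-0.5,0,0],
  [-1,-0.3,0,0],
  [-0.5,0,0,0],
  [0,0,0,0],
  [0,0,0,0],
])

```text
time_s: 6.1
tool_pos: [0.4479, 0.144, 0.304]
tool_rot: [-111.0, 87.3, -153.2]
force: [-1.0, 0.5, -2.7]
grip_width: 0.0137
```

```bash
python3 -c "
from h import *;state()"
```

```text
t 6.1 tcp [0.4479 0.144  0.304 ] grasp [0.4409 0.1405 0.1406] jaw 47.8 fing [-0.043 -0.022 -0.999] F [-1.   0.5 -2.7] w 0.0137 q [-38.   2.  17. 115.  -0.  66.  27.]
```

Emit:
carry_out([
  [0,0,0.5,0],
  [0,0,0.5,0],
  [0,0,0,0],
  [0,0,0,0],
])

```text
time_s: 6.5
tool_pos: [0.4494, 0.1444, 0.3148]
tool_rot: [-109.7, 87.3, -152.0]
force: [-0.5, 0.4, -2.9]
grip_width: 0.0137
```

```bash
python3 -c "
from h import *;state()
import numpy as np
print(np.round(sensors.get_obs()['joint_velocities'],1))"
```

```text
t 6.5 tcp [0.4494 0.1444 0.3148] grasp [0.4426 0.1408 0.1515] jaw 47.7 fing [-0.042 -0.022 -0.999] F [-0.5  0.4 -2.9] w 0.0137 q [-38.   1.  17. 114.  -0.  68.  27.]
[ 0.1  0.   0.2 -0.8  0.1  0.1 -0. ]
```

The tool has picked up a 2.7° tilt, and rows don't undo it. I'll test whether a fast outward move followed by a slow return removes it.

Emit:
carry_out([
  [3.5,1.1,0.5,0],
  [3.5,1.1,0.3,0],
  [3.5,1.1,0,0],
  [0,0,0,0],
  [0,0,0,0],
  [0,0,0,0],
])

```text
time_s: 7.1
tool_pos: [0.5572, 0.1787, 0.3205]
tool_rot: [-110.2, 87.0, -152.4]
force: [0.3, 0.3, -3.4]
grip_width: 0.0137
```

```bash
python3 -c "
from h import *;state()"
```

```text
t 7.1 tcp [0.5572 0.1787 0.3205] grasp [0.5498 0.1748 0.1572] jaw 47.8 fing [-0.046 -0.024 -0.999] F [ 0.3  0.3 -3.4] w 0.0137 q [-36.  15.  18.  98.  -4.  71.  31.]
```

Emit:
carry_out([
  [0,0,0,0],
  [0,0,0,0],
  [0,0,0,0],
  [0,0,0,0],
  [0,0,0,0],
  [0,0,0,0],
  [0,0,0,0],
  [0,0,0,0],
])

```text
time_s: 7.9
tool_pos: [0.5549, 0.1778, 0.3216]
tool_rot: [-111.9, 87.1, -154.1]
force: [-0.2, 0.1, -3.0]
grip_width: 0.0134
```

```bash
sed -i 's/np.round(R\[:,0\],3)/np.round(R[:,0],4)/; s/np.round(o\["qpos"\],0)/np.round(o["qpos"],2)/' h.py; python3 -c "
from h import *;state()"
```

```text
t 7.9 tcp [0.5549 0.1778 0.3216] grasp [0.5473 0.1742 0.1583] jaw 47.8 fing [-0.0459 -0.0223 -0.9987] F [-0.2  0.1 -3. ] w 0.0134 q [-36.2   14.69  18.37  98.44  -4.45  70.55  31.11]
```

Emit:
carry_out([
  [0,0,-3,0],
  [0,0,-3,0],
  [0,0,0,0],
  [0,0,0,0],
])

```text
time_s: 8.3
tool_pos: [0.5557, 0.1781, 0.2622]
tool_rot: [-111.6, 87.3, -153.8]
force: [0.1, 0.0, -2.1]
grip_width: 0.0138
```

```bash
python3 -c "
from h import *;state()"
```

```text
t 8.3 tcp [0.5557 0.1781 0.2622] grasp [0.5488 0.1747 0.0988] jaw 47.8 fing [-0.0425 -0.0209 -0.9989] F [ 0.1  0.  -2.1] w 0.0138 q [-35.7   18.05  17.97 101.68  -5.7   63.91  32.01]
```

Emit:
carry_out([
  [0,0,1,0],
  [0,0,1,0],
  [0,0,1,0],
  [0,0,1,0],
  [0,0,1,0],
  [0,0,1,0],
  [0,0,0,0],
])

```text
time_s: 9.0
tool_pos: [0.5576, 0.1784, 0.3353]
tool_rot: [-111.4, 88.0, -153.6]
force: [1.5, -0.0, -3.5]
grip_width: 0.0135
```

```bash
python3 -c "
from h import *;state()"
```

```text
t 9.0 tcp [0.5576 0.1784 0.3353] grasp [0.5524 0.1758 0.1719] jaw 47.8 fing [-0.032  -0.0159 -0.9994] F [ 1.5 -0.  -3.5] w 0.0135 q [-36.26  14.03  18.47  97.56  -4.35  71.18  31.03]
```

Down fast then up slow reduces the tilt, from 2.9° to 2.05°, so I'll repeat it.

Emit:
carry_out([
  [0,0,-3,0],
  [0,0,-3,0],
  [0,0,-0.5,0],
  [0,0,0,0],
  [0,0,1,0],
  [0,0,1,0],
  [0,0,1,0],
  [0,0,1,0],
  [0,0,1,0],
  [0,0,0,0],
])

```text
time_s: 10.0
tool_pos: [0.5596, 0.1788, 0.3316]
tool_rot: [-110.9, 88.7, -153.1]
force: [0.1, -0.7, -2.1]
grip_width: 0.0136
```

```bash
python3 -c "
from h import *;state()"
```

```text
t 10.0 tcp [0.5596 0.1788 0.3316] grasp [0.5562 0.1771 0.1681] jaw 47.8 fing [-0.0206 -0.0104 -0.9997] F [ 0.1 -0.7 -2.1] w 0.0136 q [-36.21  14.16  18.48  97.85  -4.52  70.06  31.16]
```

Emit:
carry_out([
  [0,0,-3,0],
  [0,0,-3,0],
  [0,0,0,0],
  [0,0,0,0],
  [0,0,1,0],
  [0,0,1,0],
  [0,0,1,0],
  [0,0,1,0],
  [0,0,1,0],
  [0,0,0,0],
])

```text
time_s: 11.0
tool_pos: [0.562, 0.1792, 0.3348]
tool_rot: [-108.6, 89.6, -150.9]
force: [-0.3, -0.8, -3.1]
grip_width: 0.0135
```

```bash
python3 -c "
from h import *;state()"
```

```text
t 11.0 tcp [0.562  0.1792 0.3348] grasp [0.5609 0.1786 0.1713] jaw 47.8 fing [-0.0067 -0.0038 -1.    ] F [-0.3 -0.8 -3.1] w 0.0135 q [-36.2   13.96  18.51  97.69  -4.6   69.54  31.22]
```

Emit:
carry_out([
  [-1,-0.3,0,0],
  [-1,-0.3,0,0],
  [-1,-0.3,0,0],
  [-1,-0.3,0,0],
  [-1,-0.3,0,0],
  [-1,-0.3,0,0],
  [0,0,0,0],
])

```text
time_s: 11.7
tool_pos: [0.4947, 0.1588, 0.333]
tool_rot: [-113.4, 89.3, -155.6]
force: [0.5, 0.0, -2.5]
grip_width: 0.0135
```

```bash
python3 -c "
from h import *;state()"
```

```text
t 11.7 tcp [0.4947 0.1588 0.333 ] grasp [0.4928 0.158  0.1695] jaw 47.8 fing [-0.0114 -0.0052 -0.9999] F [ 0.5  0.  -2.5] w 0.0135 q [-37.76   5.5   18.05 107.23  -1.77  68.26  28.67]
```

Emit:
carry_out([
  [-1,-0.3,0,0],
  [-1,-0.3,0,0],
  [-1,-0.3,0,0],
  [-1,-0.3,0,0],
  [-0.8,-0.2,0,0],
  [-0.3,0,0,0],
  [0,0,0,0],
])

```text
time_s: 12.4
tool_pos: [0.4391, 0.1435, 0.3334]
tool_rot: [-114.5, 89.4, -156.7]
force: [0.5, 1.2, -2.9]
grip_width: 0.0137
```

```bash
python3 -c "
from h import *;state()"
```

```text
t 12.4 tcp [0.4391 0.1435 0.3334] grasp [0.4375 0.1428 0.1699] jaw 47.8 fing [-0.01   -0.0043 -0.9999] F [ 0.5  1.2 -2.9] w 0.0137 q [-38.65  -1.95  17.01 114.45   0.64  68.04  25.88]
```

```bash
cat > look2.py <<'E'
import sys
from h import *
from look import shot
g,R=state();im=shot(sys.argv[1]);u=-R[:,0];J=(.4367,.1425)
c=g-u*.0249;f=g-u*(.0019+.0375+.017-.009)  # cap top, flange underside
yaw=np.arctan2(R[1,1],R[0,1])-np.pi/2
cv=[(circ(c[0],c[1],c[2],.042),(255,0,0)),(bar(*(g[:2]),g[2]+.005,yaw),(0,0,255)),(circ(f[0],f[1],f[2],.0425),(0,255,255)),(circ(*J,.069,.0425),(0,255,0)),(circ(*J,.069,.0375),(0,255,0))]
a=crop(im["top"],"top",(285,200,385,300),cv,4);b=crop(im["side"],"side",(230,190,330,290),cv,4)
cv2.imwrite(f"pics/v{sys.argv[1]}.png",np.hstack([a,b]))
b=crop(im["side"],"side",(230,190,330,290),[],8);cv2.imwrite(f"pics/w{sys.argv[1]}.png",b[:600])
E
python3 look2.py 2
```

```text
t 12.4 tcp [0.4391 0.1435 0.3334] grasp [0.4375 0.1428 0.1699] jaw 47.8 fing [-0.01   -0.0043 -0.9999] F [ 0.5  1.2 -2.9] w 0.0137 q [-38.65  -1.95  17.01 114.45   0.64  68.04  25.88]
```

View pics/v2.png

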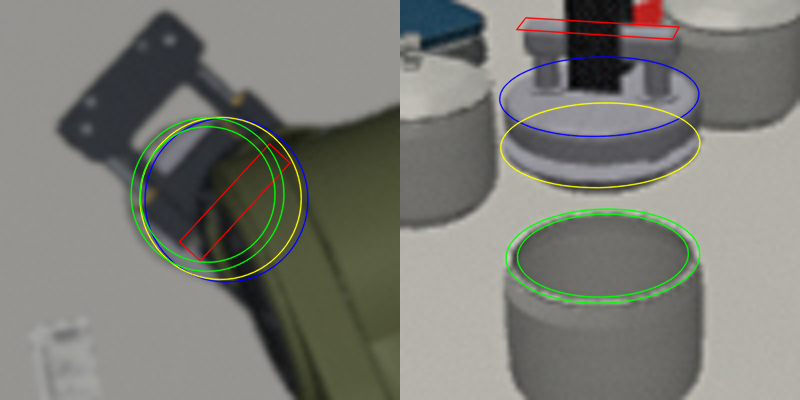

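The side crop shows the pair hanging level and centred over the jar. The lid spans columns 501–702 and the rim 509–701, and both overlays are about 1 px too high by the same amount. I'll nudge +1.4 mm in y and lower.

Emit:
carry_out([
  [0,0.14,-0.5,0],
  [0,0,-1,0],
  [0,0,-1,0],
  [0,0,-0.8,0],
  [0,0,-0.3,0],
  [0,0,0,0],
])

```text
time_s: 13.1
tool_pos: [0.4402, 0.1452, 0.2929]
tool_rot: [-108.4, 89.3, -150.7]
force: [1.1, 0.1, -2.8]
grip_width: 0.0137
```

```bash
python3 -c "
from h import *;state()"
```

```text
t 13.1 tcp [0.4402 0.1452 0.2929] grasp [0.4383 0.1441 0.1294] jaw 47.7 fing [-0.0112 -0.0063 -0.9999] F [ 1.1  0.1 -2.8] w 0.0137 q [-38.56   0.77  17.18 116.9   -0.14  63.1   26.43]
```

Emit:
carry_out([
  [0,0,-0.3,0],
  [0,0,-0.2,0],
  [0,0,-0.2,0],
  [0,0,0,0],
])

```text
time_s: 13.5
tool_pos: [0.4405, 0.1452, 0.2857]
tool_rot: [-107.8, 89.3, -150.1]
force: [-0.3, 0.2, -2.9]
grip_width: 0.0134
```

```bash
python3 -c "
from h import *;state()"
```

```text
t 13.5 tcp [0.4405 0.1452 0.2857] grasp [0.4388 0.1443 0.1222] jaw 47.7 fing [-0.0104 -0.006  -0.9999] F [-0.3  0.2 -2.9] w 0.0134 q [-38.51   1.28  17.21 117.31  -0.31  62.15  26.59]
```

Emit:
carry_out([
  [0,0,-0.2,0],
  [0,0,-0.2,0],
  [0,0,-0.1,0],
  [0,0,0,0],
])

```text
time_s: 13.9
tool_pos: [0.4408, 0.1451, 0.281]
tool_rot: [-106.6, 89.4, -148.9]
force: [-0.0, -0.6, -2.1]
grip_width: 0.0138
```

```bash
python3 -c "
from h import *;state()"
```

```text
t 13.9 tcp [0.4408 0.1451 0.281 ] grasp [0.4392 0.1442 0.1175] jaw 47.7 fing [-0.0093 -0.0056 -0.9999] F [-0.  -0.6 -2.1] w 0.0138 q [-38.48   1.61  17.25 117.59  -0.42  61.49  26.7 ]
```

Emit:
carry_out([
  [-0.05,0,-0.2,0],
  [-0.05,0,-0.1,0],
  [0,0,0,0],
])

```text
time_s: 14.2
tool_pos: [0.4402, 0.1451, 0.2786]
tool_rot: [-104.8, 89.5, -147.1]
force: [-0.4, 0.3, -1.5]
grip_width: 0.0145
```

```bash
python3 -c "
from h import *;state()"
```

```text
t 14.2 tcp [0.4402 0.1451 0.2786] grasp [0.4389 0.1443 0.1151] jaw 47.7 fing [-0.0077 -0.005  -1.    ] F [-0.4  0.3 -1.5] w 0.0145 q [-38.48   1.67  17.23 117.83  -0.44  61.09  26.68]
```

Emit:
carry_out([
  [0,0,-0.2,0],
  [0,0,-0.1,0],
  [0,0,-0.1,0],
  [0,0,0,0],
])

```text
time_s: 14.6
tool_pos: [0.4405, 0.1453, 0.2757]
tool_rot: [-106.4, 89.5, -148.6]
force: [-1.2, -0.9, -0.4]
grip_width: 0.0136
```

```bash
python3 look2.py 3
```

```text
t 14.6 tcp [0.4405 0.1453 0.2757] grasp [0.4393 0.1446 0.1122] jaw 47.7 fing [-0.0072 -0.0044 -1.    ] F [-1.2 -0.9 -0.4] w 0.0136 q [-38.46   1.91  17.25 117.97  -0.55  60.68  26.78]
```

View pics/w3.png

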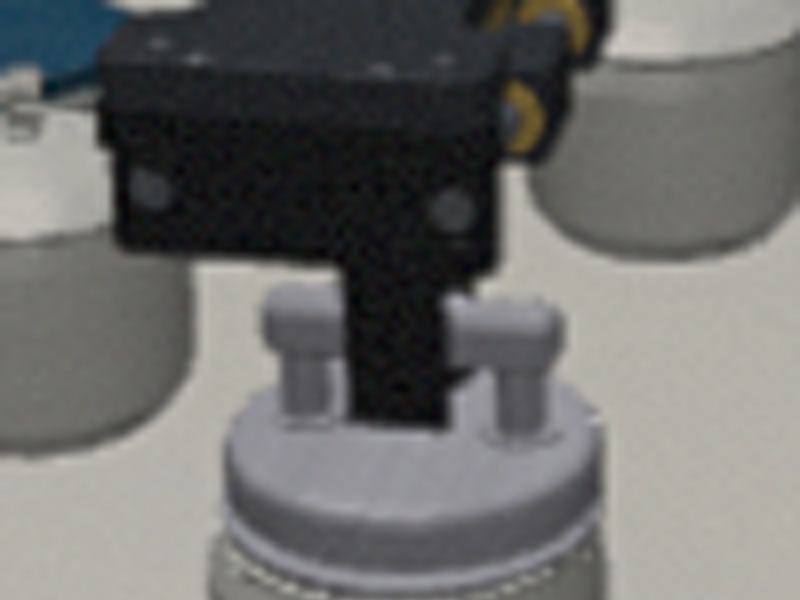

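The flange (rows 520–590 of the crop) sits evenly on the jar rim. The grasp height of 0.1122 matches the predicted seated, nested height. I'll press lightly to confirm.

Emit:
carry_out([
  [0,0,-0.15,0],
  [0,0,-0.15,0],
])

```text
time_s: 14.9
tool_pos: [0.4413, 0.1454, 0.2756]
tool_rot: [-109.1, 89.6, -151.4]
force: [-4.8, -2.6, 13.9]
grip_width: 0.0138
```

```bash
python3 -c "
from h import *;state()"
```

```text
t 14.9 tcp [0.4413 0.1454 0.2756] grasp [0.4403 0.1449 0.1121] jaw 47.7 fing [-0.0058 -0.0032 -1.    ] F [-4.8 -2.6 13.9] w 0.0138 q [-38.44   1.98  17.27 117.92  -0.62  60.57  26.85]
```

It holds firm at 14 N with no further travel, so the inner lid is seated. Next I'll raise it about 2 mm into the lug play.

Emit:
carry_out([
  [-0.05,0,0.1,0],
  [0,0,0.1,0],
  [0,0,0,0],
])

```text
time_s: 15.2
tool_pos: [0.4403, 0.1452, 0.2771]
tool_rot: [-109.1, 89.6, -151.3]
force: [-0.3, 0.1, -1.5]
grip_width: 0.0135
```

```bash
python3 -c "
from h import *;state()"
```

```text
t 15.2 tcp [0.4403 0.1452 0.2771] grasp [0.4392 0.1446 0.1136] jaw 47.7 fing [-0.0069 -0.0038 -1.    ] F [-0.3  0.1 -1.5] w 0.0135 q [-38.46   1.77  17.25 117.93  -0.54  60.82  26.76]
```

Emit:
carry_out([
  [0,0,0,0.05],
  [0,0,0,0.08],
  [0,0,0,0.08],
  [0,0,0,0.04],
])

```text
time_s: 15.6
tool_pos: [0.4398, 0.1454, 0.2757]
tool_rot: [-114.1, 89.5, -141.6]
force: [-1.5, -1.4, 1.7]
grip_width: 0.0135
```

```bash
python3 -c "
from h import *;state();print(sensors.get_obs()['wrist_torque'])"
```

```text
t 15.6 tcp [0.4398 0.1454 0.2757] grasp [0.4386 0.1444 0.1122] jaw 62.6 fing [-0.0075 -0.006  -1.    ] F [-1.5 -1.4  1.7] w 0.0135 q [-38.25   1.86  16.96 118.03  -0.44  60.72  41.49]
[-0.37068656  0.24734804 -0.04435321]
```

Emit:
carry_out([
  [0,0,0.2,0.04],
  [0,0,0.04,0.08],
  [0,0,0.04,0.08],
  [0,0,0.04,0.08],
])

```text
time_s: 16.0
tool_pos: [0.4396, 0.1459, 0.2775]
tool_rot: [-117.1, 89.5, -127.8]
force: [-0.8, 0.1, -0.6]
grip_width: 0.0133
```

```bash
python3 -c "
from h import *;state();print(sensors.get_obs()['wrist_torque'])"
```

```text
t 16.0 tcp [0.4396 0.1459 0.2775] grasp [0.4387 0.1447 0.114 ] jaw 79.3 fing [-0.0058 -0.0075 -1.    ] F [-0.8  0.1 -0.6] w 0.0133 q [-38.06   1.71  16.61 117.94  -0.24  60.89  57.93]
[0.02376606 0.00554483 0.02040227]
```

Turned 31.6° so far with little torque. About 27° more to go.

Emit:
carry_out([
  [0,0,0.03,0.08],
  [0,0,0.03,0.08],
  [0,0,0.03,0.08],
  [0,0,0.03,0.08],
  [0,0,0.03,0.07],
  [0,0,0,0.02],
])

```text
time_s: 16.6
tool_pos: [0.439, 0.1464, 0.2764]
tool_rot: [-125.4, 89.4, -111.6]
force: [-0.0, -0.4, 0.1]
grip_width: 0.0135
```

```bash
python3 -c "
from h import *;state();print(sensors.get_obs()['wrist_torque'])"
```

```text
t 16.6 tcp [0.439  0.1464 0.2764] grasp [0.4384 0.1447 0.1129] jaw 103.8 fing [-0.004  -0.01   -0.9999] F [-0.  -0.4  0.1] w 0.0135 q [-3.7750e+01  1.7200e+00  1.6150e+01  1.1806e+02 -3.0000e-02  6.0710e+01
  8.2210e+01]
[-0.0485875   0.17839975 -0.01948317]
```

Turned 56°. I'll lift slowly and check the weight: the outer lid alone is about 1.2 N, the pair about 3.1 N.

Emit:
carry_out([
  [0,0,0.15,0],
  [0,0,0.15,0],
  [0,0,0.15,0],
  [0,0,0.15,0],
  [0,0,0,0],
])

```text
time_s: 17.1
tool_pos: [0.4391, 0.1465, 0.2824]
tool_rot: [-124.5, 89.4, -110.9]
force: [0.1, -0.0, -2.1]
grip_width: 0.0134
```

```bash
python3 - <<'E'
from h import *
state()
g=[]
for i in range(3):
    viewer.read_camera("side");g.append(sensors.get_obs()["force"])
print(np.mean(g,0))
E
python3 look2.py 4
```

```text
t 17.1 tcp [0.4391 0.1465 0.2824] grasp [0.4385 0.1448 0.119 ] jaw 103.6 fing [-0.0038 -0.0101 -0.9999] F [ 0.1 -0.  -2.1] w 0.0134 q [-3.780e+01  1.300e+00  1.613e+01  1.177e+02  1.100e-01  6.147e+01
  8.187e+01]
[-0.30530089 -0.48833456 -1.39025719]
t 17.25 tcp [0.4391 0.1465 0.2823] grasp [0.4384 0.1448 0.1188] jaw 103.6 fing [-0.0039 -0.0101 -0.9999] F [ 0.2 -0.7 -1.4] w 0.0135 q [-3.7800e+01  1.3100e+00  1.6130e+01  1.1771e+02  1.1000e-01  6.1450e+01
  8.1890e+01]
```

View pics/w4.png

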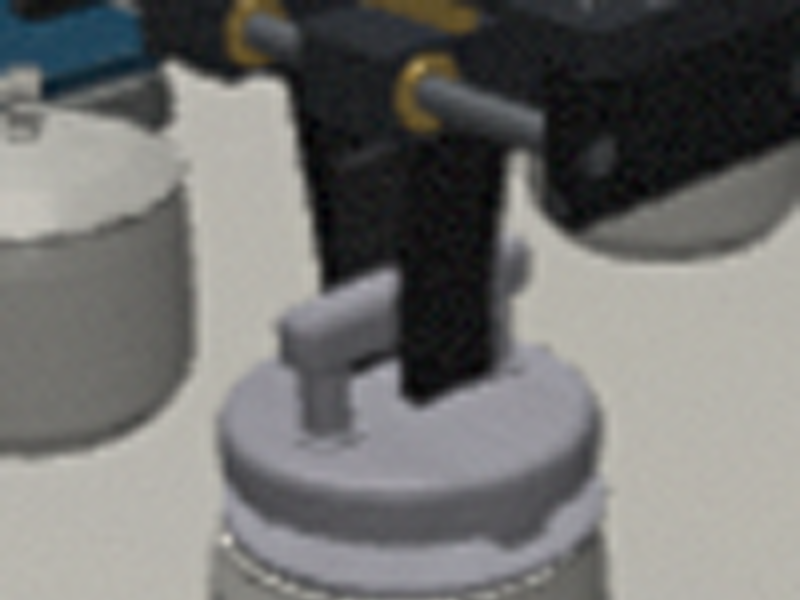

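The weight reads 1.4 N at 6.7 mm up, which is past the 4 mm play. The crop shows the outer lid raised, with a lug at (515,540), and the inner flange still on the rim. It has come off alone, so I'll continue straight up slowly.

Emit:
carry_out([
  [0,0,0.5,0],
  [0,0,0.8,0],
  [0,0,0.8,0],
  [0,0,0.8,0],
  [0,0,0.8,0],
  [0,0,0.8,0],
  [0,0,0,0],
])

```text
time_s: 18.05
tool_pos: [0.4396, 0.1469, 0.3327]
tool_rot: [-109.1, 89.5, -95.5]
force: [-0.2, -0.4, -0.9]
grip_width: 0.0138
```

```bash
python3 -c "
from h import *;state()"
```

```text
t 18.05 tcp [0.4396 0.1469 0.3327] grasp [0.4395 0.1456 0.1692] jaw 103.6 fing [-8.0e-04 -8.1e-03 -1.0e+00] F [-0.2 -0.4 -0.9] w 0.0138 q [-38.03  -1.84  15.89 114.44   0.99  67.55  81.08]
```

Emit:
carry_out([
  [0,0,0.8,0],
  [0,0,0.8,0],
  [0,0,0.8,0],
  [0,0,0.8,0],
  [0,0,0.6,0],
  [0,0,0.3,0],
  [0,0,0,0],
  [0,0,0,0],
])

```text
time_s: 18.85
tool_pos: [0.4394, 0.1468, 0.3774]
tool_rot: [-110.4, 89.5, -96.8]
force: [0.0, 0.5, -1.4]
grip_width: 0.0137
```

Run:
```python
from h import *
from look import shot
state();im=shot("5");cv2.imwrite("pics/z5.png",crop(im["side"],"side",(190,120,350,320),[],3));state()
```

```text
t 18.85 tcp [0.4394 0.1468 0.3774] grasp [0.4392 0.1455 0.2139] jaw 103.6 fing [-0.001  -0.0082 -1.    ] F [ 0.   0.5 -1.4] w 0.0137 q [-38.19  -4.    15.64 111.09   1.56  72.99  80.56]
t 18.95 tcp [0.4393 0.1468 0.3772] grasp [0.4391 0.1454 0.2137] jaw 103.6 fing [-0.0013 -0.0084 -1.    ] F [ 0.9  0.8 -1.1] w 0.0141 q [-38.19  -3.99  15.64 111.11   1.56  72.99  80.57]
```

View pics/z5.png

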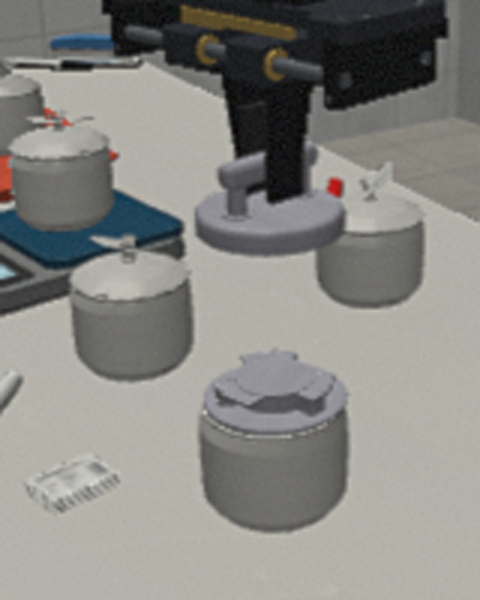

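The inner lid sits level and seated on the jar at (275,395). The outer lid hangs level above it at (270,225), with its skirt about 105 mm above the rim and 90 mm above the inner lid's top. The arm is still, so I'm handing in.

```bash
python3 -c "
from cell import env;print(env.sign_off())"
```

```text
the job is handed in; nothing more can be done
None
```

The job is done and handed in at about 19 s of the 48 s allowed. I lifted the nested lids by the steel handle and lowered them into the open jar. I then turned the outer lid 56° anticlockwise and lifted it off alone; the arm is still holding it over the jar.

**Inner lid seated:** a light press met firm contact at about 14 N at the predicted seated height. In the last picture the inner lid lies level on the rim.

**Outer lid off alone:** the weight after unlocking was about 1.2–1.4 N, which fits the outer lid by itself, against about 3 N for the pair.

**Final hold:** the outer lid is level to about 0.5° and still. Its skirt is about 105 mm above the jar rim and 90 mm above the inner lid's top.

**Bystanders:** nothing near the jar looks moved in the last side picture. That was by eye on a crop around the jar; I did not compare positions with the start or check the marker and the coloured lids fully.

**What did not go smoothly:**
- The arm built up a tilt of up to 3° while carrying the pair. I worked it out with vertical moves before lowering.
- The side camera's calibration was about 1–2 px off vertically, so I relied on the top view and the arm's own readings.
- The lid sank onto the inner lid once early in the turn (about 2 N). I raised it again before turning further.

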